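Load a test disc into the bench reader with a transfer paddle

ROBOT

A 6-joint arm with a two-finger parallel gripper is mounted at the origin on the work surface. World frame = base frame: x ahead of the robot, y to its left, z up, the work surface at z = 0. Lengths are in m, angles in rad, forces in N, time in s.
With the tool pointing down it reaches from about 0.375 to 0.975 m from the base axis. Payload 3.8 kg.
Tool frame: the origin (TCP) lies midway between the tips of the shut fingers; the grasp point (between the pads) lies 19 mm behind it; z points along the fingers, y is the line along which they close (so a half turn about z gives the same grasp; the last joint's range is limited). The gripper opens to 85 mm and grips with 20 to 120 N. Pads are 22 mm wide; open, the fingers measure 114 mm over their backs; the gripper's body (76 mm by 85 mm) begins 54 mm behind the grasp point. The pads swing forward as they close: fully open they stand 13 mm farther back than shut.
Start: joints at [-1.3, 0.264, 1.604, -0, 1.274, -0.037], TCP at [0.204, -0.643, 0.231] pointing down, gripper open.
Joint ranges: [-2.63, 2.63], [-0.94, 2.18], [0.31, 2.57], [-1.31, 4.45], [0, 2.66], [-2.55, 2.55]. Speed limits (rad/s): [2.57, 2.57, 3.14, 3.14, 3.14, 3.14].

INTERFACE

Orientations are given as a rotation vector (axis times angle).
In Python, from workcell import status, read_camera, workorder, masks_of gives the robot as it stands.
- The arm moves only by the tool drive_tool, never from a script. Its argument "rows" is a list of rows, each a list of 7 numbers: the turn, a rotation vector about the tool's x, y, z in degrees, then the shift along the tool's x, y, z in m, then the opening, from 0 (shut) to 1 (fully open). In form: [[ax, ay, az, tx, ty, tz, claw], ...]. A call has 1 to 8 rows; each row shifts and turns the commanded pose from where the row before left it, along the tool's axes as they then stand; what a row does not reach is not made up. A row lasts 1/12 s, in which the tool goes at most 41.7 mm and 7.16 degrees, less where a joint would pass 70% of its speed; a pose out of reach is approached as far as the arm can. A call is refused whole if a number of a shift passes 0.0417 or a number of a turn 7.16, either way. A call with a gripper value outside its range is refused whole. The fingers move at their own pace and stop on an object; "force" is the grip in N (left out, the last holds). Time passes only in rows, so rows that do not move let the fingers close. It gives the time, the measured TCP pose, the force, the opening and the grip force at its end, in the units of the state.
- status.read_state(): the state, without advancing time (a new reading comes with each control period).
- read_camera(name): name is "side" or "top" or "wrist"; returns a dict with "color" (384x512x3 uint8, red, green, blue), "intrinsics" (3x3 intrinsics, pixels), "D" ([k1, k2, p1, p2, k3] as OpenCV has them; the pictures are not rectified), "world_from_camera" (4x4, takes a point from camera to world coordinates); the wrist camera has in their place "mount" (4x4, takes a point from camera to tool coordinates, whose origin is the TCP and whose axes are the flange's). Camera axes: x right, y up, looking along -z (the intrinsics and any distortion apply to the point x, -y, -z); pixel columns grow to the right and rows downward; lengths in m; the calibration is good to about 2 mm. A picture is of the moment at which its call begins: read the wrist's pose just before it. There is no depth.
- workorder.finish_job(): hands the job in; it is judged then, once.
Trained networks look in a picture, given as the dict that the camera call returned (one of the last four; its "shot" number tells which), for a name from the list of things; names that differ only in an ending like _2 or _b are one class to them, and where a whole thing is asked for, a point or a joint stands for the part that bears it (a point fixed in the world has none). Each returns a list of dicts, best first, with "score" (0 to 1); they miss things now and then, are a little off and sometimes report something else, mostly with a low value. They report only what shows in the picture. A call takes as long as a camera call. They do not tell look-alikes from the thing itself.
- masks_of(picture, name): "mask" (384x512 bool, what is visible of it) and "bbox" ([left, top, right, bottom] in pixels, round what is visible of it).
The state is a dict: "time": time; "q": joint angles; "joint_vel": joint speeds; "joint_torque": joint torques, N m; "tool_pos": TCP position; "tcp_rot": TCP orientation; "wrist_force": force on the tool from outside, world axes, zero at the start; "torque": the same for the moment, N m; "width": opening from 0.0 (shut) to 1.0 (fully open); "grip_force": force on a finger pad.
Only numpy, scipy, OpenCV 4.12 (cv2) and the standard library are available. Lean on these libraries where they do the work, as an engineer would, in place of code of your own. Each camera call takes 0.05 s, during which the arm holds its last target. There are 200 camera calls.

TASK

Using the transfer paddle, carry the test disc that lies on its blade, level and never touched by the gripper, to the reader and set it down flat inside the ring of orange pins on the open tray. Push the tray fully in with the paddle's tip, feeling for the stop, and hold it pressed there for about a second with a light force of about 10 N, never hard. Then draw the paddle out from under the disc, leaving disc and tray in place, lay the paddle flat on the blue mat and let go, without disturbing the other things.

Things in the scene. Friction and masses are not known exactly. Their poses are not given: they have to be found in the camera images.
- disc: white round test disc with red and orange wells, diameter 56 mm, 9 mm thick, about 40 g, loose. It starts on the paddle's blade within a few mm of point paddle_spot. Origin: centre of its underside; z up
- paddle: transfer paddle, 160 g: flat steel blade 24 mm wide, 3 mm thick, with an upright black and orange grip block near one end (50 mm long, 16 mm wide, top 45 mm above the blade's underside). Origin: under the grip block's centre, on the blade's underside; x along the blade to its tip, z up. The blade reaches from 35 mm behind to 155 mm ahead of the origin; it starts flat on the mat
- paddle_grip (a point): where to grip the paddle: centre of the grip block, 27 mm above the blade's underside; squeeze across the 16 mm width (paddle y)
- paddle_spot (a point): point on top of the paddle's blade, 120 mm ahead of the paddle's origin and 35 mm behind the tip, where the disc rests
- mat: thin blue mat fixed to the bench, 250 x 130 mm, 3 mm thick, on which the paddle starts; origin: centre of its underside, x along its length
- reader: white bench reader on a blue foot, fixed, 180 mm wide. Origin: on the bench, 5 mm before the hood's front edge, in the middle; +x is the way the tray is pushed in. The hood covers x from 5 to 210 mm, from 74 to 119 mm above the bench; the mouth below it is 128 mm wide and open to x = 90 mm; the foot is 18 mm high and starts at x = -80 mm
- tray: grey tray, slides along the reader's x. Origin: on the bench under the nest. Starts 42 to 74 mm before the reader's origin; its rigid hidden stop lies anywhere from 8 to 24 mm before that origin: find it by feel. Friction 3 N; stays where left; over 16 N harms it. Width 100 mm, with a 34 mm slot along its middle, open above and to the robot; slot floor 28 mm, deck 45 mm up
- nest (a point): centre of the disc's place on the tray, at deck height (45 mm above the bench), moves with the tray; axes as the reader's. Around it six orange cone-tipped pins, 11 mm tall, 8 mm thick, on a 33.5 mm radius, leave 1.5 mm around the disc. The tray's front edge is 45 mm before this point
- slot_end (a point): middle of the slot's closed inner end, 45 mm beyond the nest, 34.5 mm above the bench; moves with the tray. A blade lowered into the slot leaves the disc on the deck; its tip pushed forward against this end slides the tray in
- bottle: white reagent bottle with an orange label and red cap, 56 mm wide, 120 mm tall, bystander; origin under its centre
- rack: white tube rack with capped tubes, 60 x 160 mm, 78 mm tall, bystander; origin under its centre
- slidebox: green slide box 92 x 77 x 35 mm, bystander; origin under its centre
- jar: small clear jar with a yellow lid, 48 mm wide, 55 mm tall, bystander; origin under its centre
- timer: grey bench timer 70 x 65 x 22 mm, bystander; origin under its centre
- cup: blue ceramic cup, 60 mm wide, 60 mm tall, bystander; origin under its centre
Things that resemble listed ones, but are neither listed nor needed, are in the scene too. There is more than one size of the disc; the job needs the largest.

How it is judged:
By the outcome, as a careful person would: the job done as asked, in the order asked, and still so for the second after the job is handed in, with the robot touching nothing.
It also fails if it takes over 72 s, if anything falls off the work surface, if the arm or the gripper's body presses on something with over 40 N, if the wrist force passes 120 N, or if a joint passes its speed limit or range.

## Working session

There is one attempt and no reset: what is moved stays moved. The work goes in short steps, Python scripts to look and compute and a tool call to move; the robot and the scene stay as the last step left them, time stands still between calls to the robot, and variables do not carry over. Pictures are saved under pics/ and viewed, at most 14 in all, crops included, and the job is handed in when it is done.

Besides the shell and the picture viewer there is one more tool, called after ">>>" as a command line: name --pt "numbers of a row" for each row, then --argument value for the rest. drive_tool: Moves the arm, as the interface text tells. Its arguments: {"type":"object","properties":{"rows":{"type":"array"},"force":{"type":"number"}},"required":["rows"]}

```bash
mkdir -p pics
cat > h.py <<'E'
import numpy as np, cv2
from scipy.spatial.transform import Rotation as R
from workcell import status, read_camera, workorder, masks_of
def T_of(p,s=None):
    if 'world_from_camera' in p: return np.array(p['world_from_camera'])
    T=np.eye(4);T[:3,:3]=R.from_rotvec(s['tcp_rot']).as_matrix();T[:3,3]=s['tool_pos'];return T@np.array(p['mount'])
def ray(p,T,uv,z):
    n=cv2.undistortPoints(np.array(uv,float).reshape(-1,1,2),np.array(p['intrinsics']),np.array(p['D'])).reshape(-1,2)
    d=np.c_[n[:,0],-n[:,1],-np.ones(len(n))]@T[:3,:3].T; o=T[:3,3]
    return o+d*((z-o[2])/d[:,2])[:,None]
def proj(p,T,X):
    Y=(np.atleast_2d(X)-T[:3,3])@T[:3,:3]; Y=Y*[1,-1,-1]
    return cv2.projectPoints(Y,np.zeros(3),np.zeros(3),np.array(p['intrinsics']),np.array(p['D']))[0].reshape(-1,2)
def save(p,n): cv2.imwrite('pics/'+n+'.png',p['color'][:,:,::-1])
E
python3 - <<'E'
from h import *
s=status.read_state();print(s)
P={n:read_camera(n) for n in('top','side','wrist')}
cv2.imwrite('pics/a.png',np.hstack([cv2.resize(P[n]['color'],(800,600))[:,:,::-1] for n in ['top']]))
save(P['side'],'b')
for n in P:
  T=T_of(P[n],s);print(n,T.round(3).tolist(),np.array(P[n]['intrinsics']).round(1).tolist())
  for k in['disc','paddle','tray','reader','mat']:
    for m in masks_of(P[n],k):
      ys,xs=np.nonzero(m['mask']);print(n,k,round(m['score'],2),np.round(m['bbox']),(xs.mean().round(1),ys.mean().round(1)),len(xs))
E
```

```text
{'time': 0.0, 'q': array([-1.29989965e+00,  2.64792953e-01,  1.60536232e+00,  1.43762363e-05,
        1.27369391e+00, -3.69352810e-02]), 'joint_vel': array([-4.86610883e-04, -9.64112594e-06, -1.20796686e-03, -6.79928143e-05,
        1.23171841e-03, -1.12693505e-03]), 'joint_torque': array([-2.62515587e-04, -5.15112627e+01, -3.67314649e+01, -2.80512804e-04,
        1.27617235e-02, -8.20471456e-06]), 'tool_pos': array([ 0.2043068 , -0.64257885,  0.22994151]), 'tcp_rot': array([-3.10223848e+00, -4.81283994e-01,  3.91982275e-04]), 'wrist_force': array([0.46716311, 0.27089496, 0.38628551]), 'torque': array([-0.02499977,  0.02945637,  0.04129449]), 'grip_force': 0.0, 'width': 1.0007616958346979}
top [[0.015, 0.993, -0.118, 0.418], [-1.0, 0.014, -0.009, 0.033], [-0.008, 0.118, 0.993, 1.431], [0.0, 0.0, 0.0, 1.0]] [[481.5, 0.0, 248.1], [0.0, 481.5, 187.6], [0.0, 0.0, 1.0]]
top disc 0.64 [136. 205. 143. 214.] (np.float64(137.5), np.float64(209.5)) 111
top disc 0.58 [180. 173. 204. 238.] (np.float64(193.7), np.float64(215.1)) 414
top disc 0.56 [179. 181. 197. 201.] (np.float64(186.7), np.float
[... 804 characters left out ...]
t64(167.3), np.float64(252.9)) 2461
side disc 0.56 [234. 242. 263. 260.] (np.float64(249.1), np.float64(249.6)) 384
side paddle 0.76 [235. 231. 316. 255.] (np.float64(290.6), np.float64(243.1)) 772
side tray 0.6 [226. 151. 267. 169.] (np.float64(245.2), np.float64(160.6)) 646
side reader 0.8 [158. 122. 264. 181.] (np.float64(209.0), np.float64(152.0)) 4491
side reader 0.63 [237. 242. 260. 260.] (np.float64(249.5), np.float64(249.8)) 343
side mat 0.76 [220. 229. 333. 271.] (np.float64(271.0), np.float64(250.7)) 2564
wrist [[0.302, 0.915, 0.268, 0.272], [-0.953, 0.29, 0.083, -0.622], [-0.002, -0.28, 0.96, 0.373], [0.0, 0.0, 0.0, 1.0]] [[265.0, 0.0, 257.2], [0.0, 265.0, 195.7], [0.0, 0.0, 1.0]]
```

View pics/a.png

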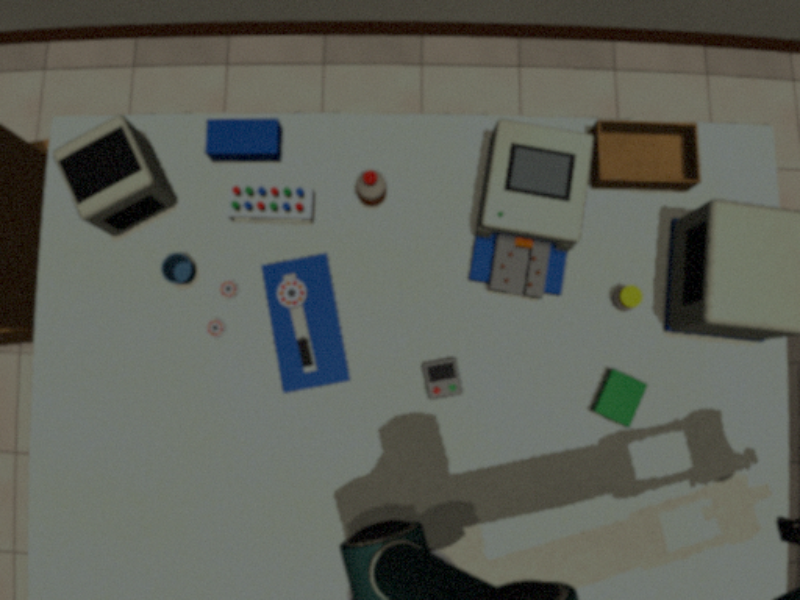

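View pics/b.png

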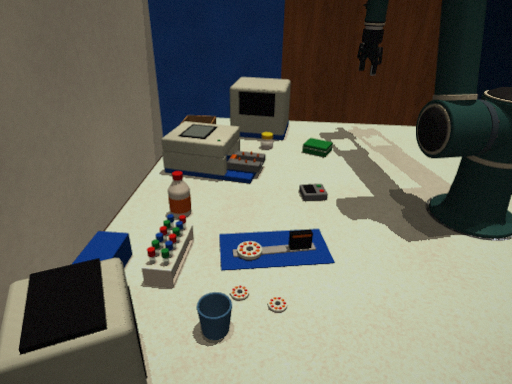

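The target disc is on the blade at (291,292) in the enlarged top view. The look-alikes are small discs at (229,289) and (216,327), and instrument boxes at (115,175) and (740,270). The right reader, with the open tray, is at (540,180), with its tray at (520,265).

Run:
```python
from h import *
p=read_camera('top');T=T_of(p)
f=.64
def w(u,v,z): return ray(p,T,[(u*f,v*f)],z)[0].round(4)
print('disc',w(291,292,.015),'gripbottom/top',w(305,352,.048))
print('tray fl',w(489,289,.045),'fr',w(544,297,.045))
print('hood front L',w(481,232,.119),'R',w(577,245,.119),'back',w(497,122,.119),w(593,133,.119))
for n,u,v,z in[('bottle',370,180,.1),('rack',270,205,.078),('cup',180,268,.06),('timer',441,378,.022),('jar',629,296,.055),('box',620,397,.035)]:print(n,w(u,v,z))
c=cv2.resize(p['color'][150:260,150:380],None,fx=3.4,fy=3.4,interpolation=cv2.INTER_CUBIC);cv2.imwrite('pics/c.png',c[:,:,::-1])
```

```text
disc [0.5858 0.23   0.015 ] gripbottom/top [0.471  0.1963 0.048 ]
tray fl [ 0.593  -0.1426  0.045 ] fr [ 0.5794 -0.2457  0.045 ]
hood front L [ 0.6856 -0.1192  0.119 ] R [ 0.6651 -0.2917  0.119 ] back [ 0.8911 -0.1498  0.119 ] [ 0.8749 -0.3273  0.119 ]
bottle [0.7831 0.0805 0.1   ]
rack [0.7399 0.2656 0.078 ]
cup [0.6227 0.4346 0.06  ]
timer [ 0.4274 -0.0559  0.022 ]
jar [ 0.5823 -0.4051  0.055 ]
box [ 0.3945 -0.3911  0.035 ]
```

View pics/c.png

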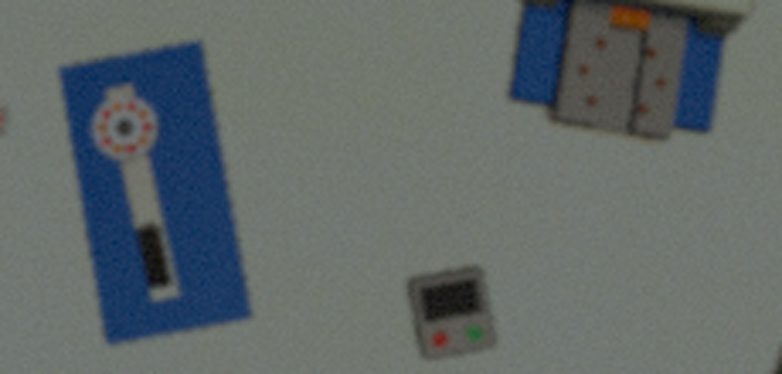

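Crop check: the large disc is on the blade at about (124,127), the grip block is at (152,255), and the tray with its six pins is at (620,70). The choice is confirmed. I'm moving over the paddle for a close view; tool x is already roughly along the blade.

>>> drive_tool --pt "0 0 0 0.03 -0.02 0 1" --pt "0 0 0 0.03 -0.03 0 1" --pt "0 0 0 0.03 -0.03 0 1" --pt "0 0 0 0.03 -0.03 0 1" --pt "0 0 0 0.03 -0.03 0 1" --pt "0 0 0 0.03 -0.03 0 1" --pt "0 0 0 0.03 -0.03 0 1" --pt "0 0 0 0.03 -0.03 0 1"

```text
time: 1.62
tool_pos: [0.3616, -0.3543, 0.2315]
tcp_rot: [3.104, 0.481, 0.001]
wrist_force: [-0.4, 0.8, 0.1]
width: 1.0
grip_force: 0.0
```

>>> drive_tool --pt "0 0 0 0.03 -0.03 0 1" --pt "0 0 0 0.03 -0.03 0 1" --pt "0 0 0 0.03 -0.03 0 1" --pt "0 0 0 0.03 -0.03 0 1" --pt "0 0 0 0.03 -0.03 0 1" --pt "0 0 0 0.03 -0.03 0 1" --pt "0 0 0 0.02 -0.03 0 1" --pt "0 0 0 0.01 -0.03 0 1"

```text
time: 2.28
tool_pos: [0.4881, -0.0655, 0.2318]
tcp_rot: [3.104, 0.483, 0.003]
wrist_force: [0.5, 0.7, -0.3]
width: 0.999
grip_force: 0.0
```

>>> drive_tool --pt "0 0 0 0.01 -0.035 0 1" --pt "0 0 0 0 -0.035 0 1" --pt "0 0 0 0 -0.035 0 1" --pt "0 0 0 0 -0.035 0 1" --pt "0 0 0 0 -0.035 0 1" --pt "0 0 0 0 -0.035 0 1" --pt "0 0 0 0 -0.02 0 1" --pt "0 0 0 0 -0.01 0 1"

```text
time: 2.95
tool_pos: [0.4223, 0.1662, 0.2316]
tcp_rot: [-3.103, -0.486, -0.001]
wrist_force: [0.2, -0.5, 0.6]
width: 1.005
grip_force: 0.0
```

>>> drive_tool --pt "0 0 0 0 0 0 1" --pt "0 0 0 0 0 0 1"

```text
time: 3.12
tool_pos: [0.4234, 0.1637, 0.2314]
tcp_rot: [3.103, 0.483, 0.0]
wrist_force: [0.3, 0.1, 0.1]
width: 0.999
grip_force: 0.0
```

Run:
```python
from h import *
s=status.read_state();p=read_camera('wrist');T=T_of(p,s);save(p,'d')
print(s['time'],s['tool_pos'],s['tcp_rot'],s['q'].round(2))
np.savez('d.npz',T=T,K=p['intrinsics'],D=p['D'])
for k in['disc','paddle']:
    for m in masks_of(p,k):
      ys,xs=np.nonzero(m['mask']);print(k,round(m['score'],2),np.round(m['bbox']),(xs.mean().round(1),ys.mean().round(1)),len(xs))
```

```text
3.1167 [0.42338293 0.16368667 0.23135949] [3.10336998e+00 4.83494106e-01 4.92329623e-04] [ 0.31 -0.17  2.05 -0.    1.25  1.58]
disc 0.85 [222.   2. 268.  60.] (np.float64(245.6), np.float64(31.0)) 1964
disc 0.82 [135.   0. 165.  15.] (np.float64(150.1), np.float64(4.6)) 254
disc 0.78 [103.  39. 138.  68.] (np.float64(119.3), np.float64(52.0)) 757
paddle 0.72 [233.   0. 259. 157.] (np.float64(244.0), np.float64(99.9)) 1846
```

View pics/d.png

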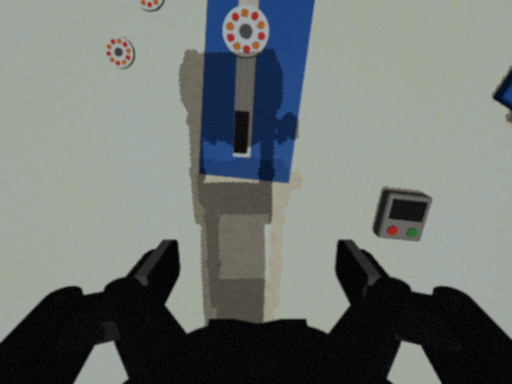

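The disc is at (246,31) on the blade, the grip block at (242,132), the blade's rear end at row 157, and the small look-alikes at (120,52) and (150,4). Next I'll measure the blade edges.

Run:
```python
from h import *
z=np.load('d.npz');p=dict(intrinsics=z['K'],D=z['D']);T=z['T']
c=cv2.imread('pics/d.png')[:,:,::-1].astype(float)
bl=(c[:,:,2]-c[:,:,0])  # blue-red
L=[];Rr=[]
for v in range(64,106,2):
    b=bl[v,215:275]; m=np.nonzero(b<25)[0]+215
    if len(m): L.append((m[0]-.5,v));Rr.append((m[-1]+.5,v))
PL=ray(p,T,L,.006);PR=ray(p,T,Rr,.006)
mid=(PL+PR)/2; print('width',np.linalg.norm(PR-PL,axis=1).round(4))
k=np.polyfit(mid[:,0],mid[:,1],1);print('yaw',np.degrees(np.arctan(k[0])))
for u in(237,242,247):
    col=bl[140:175,u];print(u,[int(x) for x in col], [int(x) for x in c[140:175,u,1]])
d=ray(p,T,[(245.6,31)],.015)[0];print('disc',d)
# dark block
g=(c.sum(2)<110);g[:105]=0;g[160:]=0;g[:,:225]=0;g[:,262:]=0;ys,xs=np.nonzero(g);print(xs.min(),xs.max(),ys.min(),ys.max())
rear=ray(p,T,[(242,157)],.006)[0];print('rear',rear)
yaw=np.arctan(k[0]);ax=np.array([np.cos(yaw),np.sin(yaw),0])
print('line y at .47',np.polyval(k,.47),'origin from rear',rear+.035*ax,'from disc',d-.12*ax, 'len',np.linalg.norm(d-rear))
for x in[0]:
  O=np.array([0,0,.003])+ (rear+.035*ax)*[1,1,0]
  ay=np.array([-ax[1],ax[0],0])
  X=[O+a*ax+b*ay+[0,0,h] for a,b,h in[(-35,-12,3),(-35,12,3),(25,-8,45),(25,8,45),(-25,-8,45),(-25,8,45),(120,0,12)] for a,b,h in[(a/1e3,b/1e3,h/1e3)]]
  print(proj(p,T,X).round(1))
```

```text
width [0.0254 0.0254 0.0242 0.0243 0.0243 0.0243 0.0257 0.0257 0.0258 0.0258
 0.0259 0.0259 0.0247 0.0247 0.0247 0.0248 0.0248 0.0262 0.0249 0.025
 0.025 ]
yaw 14.04414759424186
237 [1, -3, 0, -1, -3, 0, -1, 6, -1, 4, -4, -1, 3, 1, 4, 8, 29, 61, 84, 82, 83, 80, 83, 79, 82, 78, 76, 81, 80, 79, 80, 82, 78, 79, 80] [17, 11, 17, 15, 15, 15, 15, 10, 9, 2, 13, 15, 60, 121, 156, 161, 137, 96, 72, 66, 61, 62, 60, 62, 60, 63, 64, 61, 65, 63, 62, 64, 63, 64, 61]
242 [-1, -1, -2, -2, -7, -4, 3, 1, 0, -2, 1, 2, 0, 1, 2, 6, 13, 39, 70, 85, 81, 77, 80, 79, 80, 82, 78, 79, 81, 80, 81, 76, 83, 81, 79] [5, 13, 13, 13, 9, 7, 14, 9, 15, 8, 16, 15, 45, 98, 149, 159, 144, 99, 70, 61, 63, 64, 63, 63, 63, 61, 64, 65, 63, 64, 63, 66, 63, 63, 64]
247 [-11, -10, -8, -10, -14, -12, -6, 1, 4, 2, 2, 3, 4, 7, 6, 5, 5, 28, 62, 78, 78, 79, 81, 79, 78, 81, 81, 78, 79, 78, 80, 82, 82, 79, 79] [43, 39, 42, 47, 47, 49, 59, 83, 103, 113, 114, 118, 133, 154, 164, 165, 151, 112, 78, 64, 61, 64, 63, 63, 66, 63, 62, 65, 63, 67, 64, 61, 63, 63, 66]
disc [0.58404575 0.22882196 0.015     ]
226 259 111 152
rear [0.43603619 0.18919854 0.006     ]
line y at .47 0.19913649099630792 origin from rear [0.46999001 0.19769197 0.006     ] from disc [0.46763267 0.19970163 0.015     ] len 0.15348565386943655
[[250.6 157.5]
 [233.4 156.5]
 [249.3 111.5]
 [235.7 110.6]
 [247.1 154.1]
 [234.  153.2]
 [247.8  29.5]]
```

>>> drive_tool --pt "0 0 0 0.02 -0.0066 0.01 1" --pt "0 0 0 0.02 -0.0065 0.02 1" --pt "0 0 0 0.0146 -0.0065 0.03 1" --pt "0 0 3.7 0 0 0.035 1" --pt "0 0 0 0 0 0.035 1" --pt "0 0 0 0 0 0.03 0.8" --pt "0 0 0 0 0 0.02 0.6" --pt "0 0 0 0 0 0 0.6"

```text
time: 3.93
tool_pos: [0.4655, 0.1963, 0.0461]
tcp_rot: [3.116, 0.378, -0.016]
wrist_force: [-1.3, -0.8, -0.7]
width: 0.612
grip_force: 0.0
```

>>> drive_tool --pt "0 0 0 0 0 0 0.6"

```text
time: 4.02
tool_pos: [0.4686, 0.1977, 0.0501]
tcp_rot: [3.118, 0.378, -0.005]
wrist_force: [0.0, 0.3, 0.2]
width: 0.599
grip_force: 0.0
```

Run:
```python
from h import *
s=status.read_state();p=read_camera('wrist');T=T_of(p,s);save(p,'e')
print(s['time'],s['tool_pos'],s['tcp_rot'],np.degrees(2*np.arctan(s['tcp_rot'][1]/s['tcp_rot'][0])),s['width'])
np.savez('e.npz',T=T,K=p['intrinsics'],D=p['D'])
m=masks_of(p,'disc')
for m in m: print(m['score'],m['bbox'])
```

```text
4.0167 [0.46862132 0.19769249 0.05012713] [ 3.11775731  0.37832966 -0.00536683] 13.837656004015312 0.5994354667300927
0.89 [37.8, 0.0, 85.3, 13.0]
0.88 [0.0, 63.8, 49.5, 121.9]
0.59 [203.4, 0.0, 298.1, 88.3]
```

View pics/e.png

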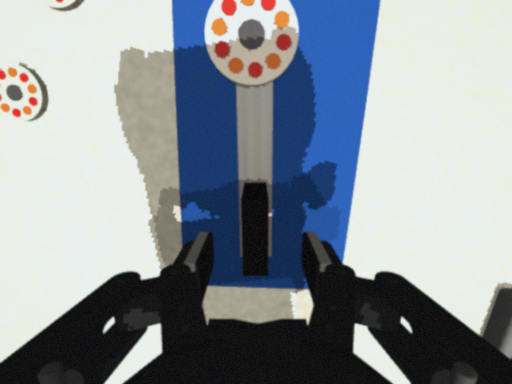

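The gripper straddles the block at (256,228). The blade runs straight up to the disc, whose hub is at (251,34).

Run:
```python
from h import *
s=status.read_state();print(s['tool_pos'],s['tcp_rot'])
z=np.load('e.npz');p=dict(intrinsics=z['K'],D=z['D']);T=z['T']
c=cv2.imread('pics/e.png')[:,:,::-1].astype(float);bl=c[:,:,2]-c[:,:,0]
L=[];Rr=[]
for v in range(95,175,3):
    m=np.nonzero(bl[v,215:295]<25)[0]+215
    L.append((m[0]-.5,v));Rr.append((m[-1]+.5,v))
PL=ray(p,T,L,.006);PR=ray(p,T,Rr,.006);mid=(PL+PR)/2
print('width',np.linalg.norm(PR-PL,axis=1).mean());k=np.polyfit(mid[:,0],mid[:,1],1);yaw=np.arctan(k[0]);print('yaw',np.degrees(yaw))
ax=np.array([np.cos(yaw),np.sin(yaw),0]);ay=np.array([-ax[1],ax[0],0])
d=ray(p,T,[(251.3,34)],.015)[0];t=s['tool_pos']
b=np.array([t[0],np.polyval(k,t[0]),0])
print('disc',d,'disc rel tcp ax,ay',(d-t)@ax,(d-t)@ay,'line lateral rel tcp',(b-t)@ay,'disc rel line',(d-b)@ay)
gt=ray(p,T,[(245,183),(268,183),(243,275),(268,275)],.048);print('grip top',gt, (gt.mean(0)-t)@ax,(gt.mean(0)-t)@ay)
```

```text
[0.47109579 0.19901573 0.05289935] [-3.11809341 -0.37923057 -0.00408189]
width 0.024312832600786597
yaw 13.802984867901596
disc [0.58419198 0.22929373 0.015     ] disc rel tcp ax,ay 0.11705402313342256 0.0024206801667595833 line lateral rel tcp 0.0007449937864330118 disc rel line 0.0016756863803265715
grip top [[0.50247309 0.2127108  0.048     ]
 [0.50554634 0.20016999 0.048     ]
 [0.44450555 0.2005867  0.048     ]
 [0.44822533 0.18538998 0.048     ]] 0.00414030196809466 -0.00029777377902083014
```

>>> drive_tool --pt "0 0 0 0 0 0.012 0.6" --pt "0 0 0 0 0 0.014 0.6" --pt "0 0 0 0 0 0.01 0.5" --pt "0 0 0 0 0 0.004 0.4" --pt "0 0 0 0 0 0 0.32" --pt "0 0 0 0 0 0 0.28" --pt "0 0 0 0 0 0 0.25" --pt "0 0 0 0 0 0 0.22" --force 80

```text
time: 4.78
tool_pos: [0.47, 0.1995, 0.012]
tcp_rot: [-3.118, -0.381, -0.002]
wrist_force: [-0.2, -0.2, 0.5]
width: 0.222
grip_force: 0.0
```

>>> drive_tool --pt "0 0 0 0 0 0 0.2" --pt "0 0 0 0 0 0 0.18" --pt "0 0 0 0 0 0 0.15" --pt "0 0 0 0 0 0 0.1" --pt "0 0 0 0 0 0 0.05" --pt "0 0 0 0 0 0 0.05"

```text
time: 5.28
tool_pos: [0.4699, 0.1995, 0.0121]
tcp_rot: [-3.118, -0.381, -0.002]
wrist_force: [-1.5, 0.5, 6.3]
width: 0.177
grip_force: 78.4
```

>>> drive_tool --pt "0 0 0 0 0 -0.002 0.05" --pt "0 0 0 0 0 -0.006 0.05" --pt "0 0 0 0 0 -0.011 0.05" --pt "0 0 0 0 0 -0.016 0.05" --pt "0 0 0 0 0 -0.02 0.05" --pt "0 0 0 0 0 -0.02 0.05" --pt "0 0 0 0 0 -0.016 0.05" --pt "0 0 0 0 0 -0.012 0.05"

```text
time: 5.95
tool_pos: [0.47, 0.1994, 0.1166]
tcp_rot: [-3.118, -0.381, -0.003]
wrist_force: [0.1, 1.0, -2.0]
width: 0.176
grip_force: 77.9
```

Run:
```python
from h import *
s=status.read_state();p=read_camera('wrist');save(p,'f')
print(s['tool_pos'],s['tcp_rot'],s['wrist_force'],s['torque'])
for m in masks_of(p,'disc'): print(m['score'],m['bbox'])
```

```text
[0.46996963 0.19937312 0.11662042] [-3.11792535 -0.38103896 -0.00343105] [ 0.11357471  0.97004278 -1.99755384] [-0.03865727  0.07001246 -0.00831357]
0.74 [88.6, 0.0, 138.6, 42.9]
0.62 [58.7, 79.7, 105.6, 122.9]
```

>>> drive_tool --pt "0 0 0 0 0.005 -0.009 0.05" --pt "0 0 0.5 0.001 0.01 -0.008 0.05" --pt "0 0 1.0 0.001 0.015 -0.008 0.05" --pt "0 0 1.5 0.002 0.02 -0.008 0.05" --pt "0 0 1.5 0.003 0.025 -0.008 0.05" --pt "0 0 1.5 0.003 0.025 -0.008 0.05" --pt "0 0 1.5 0.004 0.025 -0.008 0.05" --pt "0 0 1.5 0.004 0.025 -0.008 0.05"

```text
time: 6.72
tool_pos: [0.5132, 0.0526, 0.1791]
tcp_rot: [3.138, 0.132, -0.003]
wrist_force: [-0.6, 0.7, -1.5]
width: 0.17
grip_force: 78.0
```

>>> drive_tool --pt "0 0 1.5 0.004 0.025 -0.006 0.05" --pt "0 0 1.5 0.004 0.025 -0.004 0.05" --pt "0 0 1.5 0.004 0.025 -0.002 0.05" --pt "0 0 1.5 0.003 0.025 0 0.05" --pt "0 0 1.5 0.002 0.02 0 0.05" --pt "0 0 1.5 0.001 0.015 0 0.05" --pt "0 0 1.5 0 0.01 0 0.05" --pt "0 0 1.0 0 0.005 0 0.05"

```text
time: 7.38
tool_pos: [0.5333, -0.0963, 0.1907]
tcp_rot: [3.136, -0.186, -0.003]
wrist_force: [0.2, 0.6, -1.5]
width: 0.176
grip_force: 78.1
```

>>> drive_tool --pt "0 0 0.5 0 0.002 0 0.05" --pt "0 0 0 0 0 0 0.05" --pt "0 0 0 0 0 0 0.05" --pt "0 0 0 0 0 0 0.05"

```text
time: 7.72
tool_pos: [0.5337, -0.0957, 0.1912]
tcp_rot: [-3.135, 0.192, 0.0]
wrist_force: [-0.6, 0.2, -1.7]
width: 0.176
grip_force: 78.1
```

Run:
```python
from h import *
s=status.read_state();p=read_camera('wrist');T=T_of(p,s);t=read_camera('top');sd=read_camera('side')
print(s['time'],s['tool_pos'],s['tcp_rot'],np.degrees(2*np.arctan(s['tcp_rot'][1]/s['tcp_rot'][0])))
np.savez('g.npz',T=T,K=p['intrinsics'],D=p['D'],tk=t['intrinsics'],td=t['D'],tT=t['world_from_camera'])
save(p,'g');save(t,'gt');save(sd,'gs')
for q,n in((p,'w'),(t,'t')):
 for k in['disc','tray','reader']:
  for m in masks_of(q,k): print(n,k,m['score'],m['bbox'])
```

```text
7.7167 [ 0.53370603 -0.09566591  0.1912454 ] [-3.13541814e+00  1.91682833e-01  1.88196774e-04] -6.996811996307837
w disc 0.59 [193.5, 0.0, 312.8, 83.8]
w tray 0.98 [292.8, 9.7, 408.6, 131.5]
w tray 0.33 [282.3, 0.0, 491.0, 131.0]
w reader 0.92 [278.8, 0.5, 492.1, 129.3]
t disc 0.5 [299.5, 146.9, 318.6, 160.1]
t tray 0.8 [315.1, 153.6, 350.7, 166.0]
t tray 0.51 [377.9, 235.4, 414.0, 275.2]
t reader 0.62 [307.1, 77.0, 381.1, 177.4]
```

View pics/g.png

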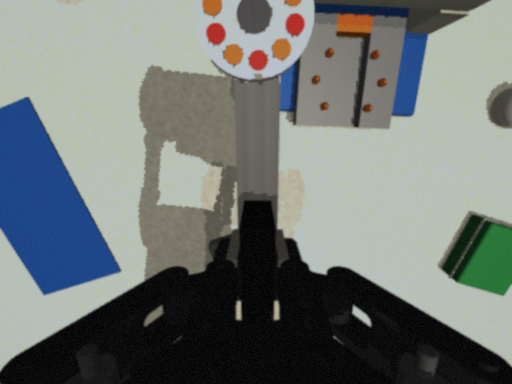

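The disc hub is at about (254,13). The six pins are at (330,52), (316,79), (324,106), (375,55), (381,83) and (367,108), and the tray's front edge is at row 127. I'll fit the pins and the disc.

```bash
cat > fit.py <<'E'
from h import *
from scipy.optimize import least_squares
z=np.load('g.npz');p=dict(intrinsics=z['K'],D=z['D']);T=z['T']
c=cv2.imread('pics/g.png')[:,:,::-1].astype(float)
m=((c[:,:,0]-c[:,:,2]>45)&(c[:,:,0]>1.5*c[:,:,1]-0)).astype(np.uint8)
m[:40]=0;m[120:]=0;m[:,:305]=0;m[:,395:]=0
n,l,st,ce=cv2.connectedComponentsWithStats(m)
pins=np.array([ce[i] for i in range(1,n) if st[i,4]>8]);print(pins.round(1).tolist(),[st[i,4] for i in range(1,n)])
W=ray(p,T,pins,.051);print(W.round(4).tolist())
f=least_squares(lambda x:np.hypot(W[:,0]-x[0],W[:,1]-x[1])-.0335,W.mean(0)[:2]);print('nest free-z',f.x,f.fun.round(4))
# tray side edges by gradient
e=[(297,125),(390,128)];E=ray(p,T,e,.045);d=E[0]-E[1];print('front',E,np.linalg.norm(d),'yaw',np.degrees(np.arctan2(-d[0],d[1])))
ang=np.degrees(np.arctan2(W[:,1]-f.x[1],W[:,0]-f.x[0]));print('pin ang',ang.round(1))
g=c.sum(2);h=(g<260)
hub=ray(p,T,[(254.5,13)],.194)[0]
print('hub',hub)
E
python3 fit.py
```

```text
[[329.3, 52.4], [374.7, 54.5], [315.7, 79.3], [381.7, 82.2], [324.1, 105.7], [367.5, 107.5]] [np.int32(50), np.int32(53), np.int32(40), np.int32(46), np.int32(37), np.int32(40)]
[[0.6572, -0.1815, 0.051], [0.6503, -0.2253, 0.051], [0.6346, -0.1668, 0.051], [0.6242, -0.2322, 0.051], [0.6087, -0.1737, 0.051], [0.6017, -0.2177, 0.051]]
nest free-z [ 0.62944831 -0.19950502] [-0.0004 -0.0003 -0.0004 -0.0004 -0.0004 -0.0003]
front [[ 0.59281758 -0.14560434  0.045     ]
 [ 0.57789998 -0.24374452  0.045     ]] 0.09926746822066139 yaw -8.642971770142264
pin ang [  33.   -51.1   81.   -99.1  128.8 -146.8]
hub [ 0.65140769 -0.10921314  0.194     ]
```

>>> drive_tool --pt "0 0 0.5 -0.001 0.004 0 0.05" --pt "0 0 1.0 -0.001 0.009 0.004 0.05" --pt "0 0 0.5 -0.001 0.013 0.008 0.05" --pt "0 0 0 -0.001 0.016 0.014 0.05" --pt "0 0 0 -0.001 0.016 0.02 0.05" --pt "0 0 0 -0.001 0.014 0.02 0.05" --pt "0 0 0 -0.001 0.01 0.018 0.05" --pt "0 0 0 -0.0007 0.0066 0.012 0.05"

```text
time: 8.83
tool_pos: [0.5103, -0.1845, 0.0924]
tcp_rot: [-3.131, 0.251, 0.005]
wrist_force: [-0.4, 0.4, -2.0]
width: 0.176
grip_force: 78.1
```

>>> drive_tool --pt "0 0 0 0 0 0 0.05" --pt "0 0 0 0 0 0 0.05" --pt "0 0 0 0 0 0 0.05"

```text
time: 9.08
tool_pos: [0.5133, -0.1832, 0.096]
tcp_rot: [3.132, -0.249, 0.002]
wrist_force: [0.1, 0.1, -2.0]
width: 0.177
grip_force: 78.0
```

Run:
```python
from h import *
s=status.read_state();p=read_camera('wrist');T=T_of(p,s);t=read_camera('top');sd=read_camera('side')
print(s['time'],s['tool_pos'],s['tcp_rot'],np.degrees(2*np.arctan(s['tcp_rot'][1]/s['tcp_rot'][0])))
np.savez('i.npz',T=T,K=p['intrinsics'],D=p['D'],tk=t['intrinsics'],td=t['D'],tT=t['world_from_camera'],sk=sd['intrinsics'],sD=sd['D'],sT=sd['world_from_camera'])
save(p,'i');save(t,'it');save(sd,'is')
a=cv2.resize(p['color'][0:140,140:380],(800,467),interpolation=cv2.INTER_CUBIC)
b=cv2.resize(sd['color'][125:190,215:295],(160*1,130));
o=np.zeros((600,800,3),np.uint8);o[:467]=a;o[467:597,:160]=b
b=cv2.resize(t['color'][130:190,300:370],(152,130));o[467:597,200:352]=b
cv2.imwrite('pics/j.png',o[:,:,::-1])
```

```text
9.0833 [ 0.51333786 -0.18317994  0.09604874] [ 3.13150156e+00 -2.48910976e-01  2.00386960e-03] -9.08933075314254
```

View pics/j.png

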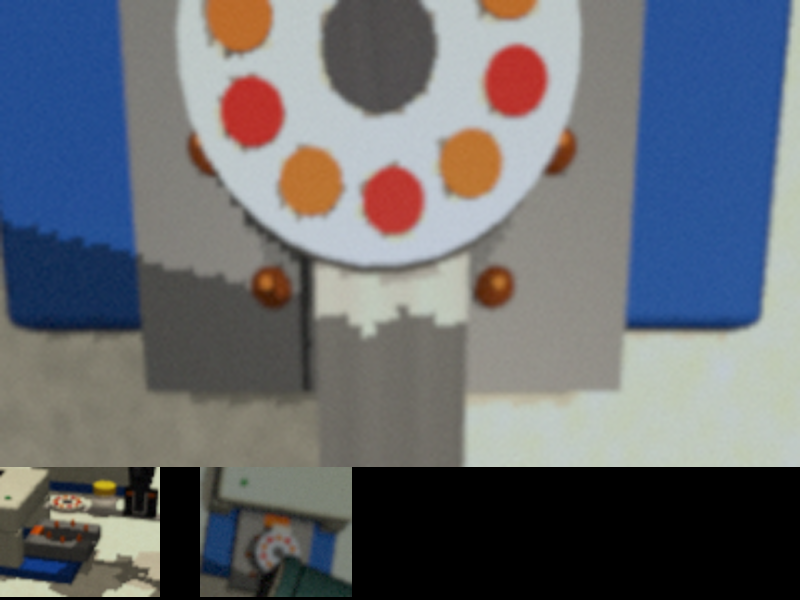

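```bash
cat > rel.py <<'E'
from h import *
z=np.load('i.npz');p=dict(intrinsics=z['K'],D=z['D']);T=z['T'];t=np.array([.51333786,-.18317994,.09604874])
c=cv2.imread('pics/i.png')[:,:,::-1].astype(float)
yaw=np.radians(-9.05);ax=np.array([np.cos(yaw),np.sin(yaw),0]);ay=np.array([-ax[1],ax[0],0])
m=((c[:,:,0]-c[:,:,2]>45)).astype(np.uint8);m[:75]=0;m[100:]=0;m[:,:205]=0;m[:,300:]=0
n,l,st,ce=cv2.connectedComponentsWithStats(m);P=[ce[i] for i in range(1,n) if st[i,4]>15];print(np.round(P,1))
W=ray(p,T,P,.051);f=[( (w-t)@ax,(w-t)@ay) for w in W];print('front pins tool x, left',np.round(f,4));nest=np.mean(f,0)+[.0249,0];print('nest',nest)
s=3.333
ed=ray(p,T,[(140+178/s,14/s*3),(140+581/s,42/s)],.0989);print('disc lat',[round((w-t)@ay,4) for w in ed],np.mean([(w-t)@ay for w in ed]),np.linalg.norm(ed[0]-ed[1]))
b=ray(p,T,[(140+380/s,260/s),(140+380/s,0)],.0989);print('disc centre x',(b[0]-t)@ax+.028)
hub=ray(p,T,[(140+380/s,45/s),(140+380/s,110/s)],.0989);print('hub',(hub[0]-t)@ax,(hub[0]-t)@ay,(hub[1]-t)@ax)
print('proj check nest pins')
E
python3 rel.py
```

```text
[[221.1  85.3]
 [288.1  85.5]]
front pins tool x, left [[ 0.0927  0.0235]
 [ 0.0925 -0.0208]]
nest [0.11750624 0.00131225]
disc lat [np.float64(0.0291), np.float64(-0.0268)] 0.0011175882453164383 0.05591859298328673
disc centre x 0.11851753028426978
hub 0.11830248532961234 0.001048669932471661 0.1102095898553852
proj check nest pins
```

>>> drive_tool --pt "0 0 0 -0.0005 -0.0002 0.002 0.05" --pt "0 0 0 -0.0005 -0.0003 0.005 0.05" --pt "0 0 0 0 0 0.006 0.05" --pt "0 0 0 0 0 0.006 0.05" --pt "0 0 0 0 0 0.005 0.05" --pt "0 0 0 0 0 0.004 0.05" --pt "0 0 0 0 0 0.003 0.05" --pt "0 0 0 0 0 0.002 0.05"

```text
time: 9.9
tool_pos: [0.5114, -0.1821, 0.0614]
tcp_rot: [-3.131, 0.248, 0.002]
wrist_force: [0.1, -0.6, -3.2]
width: 0.174
grip_force: 78.0
```

>>> drive_tool --pt "0 0 0 0 0 0.002 0.05" --pt "0 0 0 0 0 0.002 0.05" --pt "0 0 0 0 0 0.002 0.05" --pt "0 0 0 0 0 0.002 0.05" --pt "0 0 0 0 0 0.002 0.05" --pt "0 0 0 0 0 0.0005 0.05" --pt "0 0 0 0 0 0 0.05" --pt "0 0 0 0 0 0 0.05"

```text
time: 10.57
tool_pos: [0.5118, -0.1822, 0.0518]
tcp_rot: [-3.132, 0.248, -0.0]
wrist_force: [0.8, 0.2, -2.0]
width: 0.176
grip_force: 78.0
```

Run:
```python
from h import *
s=status.read_state();p=read_camera('wrist');sd=read_camera('side')
print(s['time'],s['tool_pos'],s['tcp_rot'],s['wrist_force'])
save(p,'k')
a=cv2.resize(p['color'][0:140,140:380],(800,467),interpolation=cv2.INTER_CUBIC)
cv2.imwrite('pics/k2.png',a[:,:,::-1])
```

```text
10.5667 [ 0.51178146 -0.1822437   0.05180104] [-3.13174704e+00  2.48304378e-01 -3.83183033e-05] [ 0.78816584  0.18536938 -2.01121152]
```

View pics/k2.png

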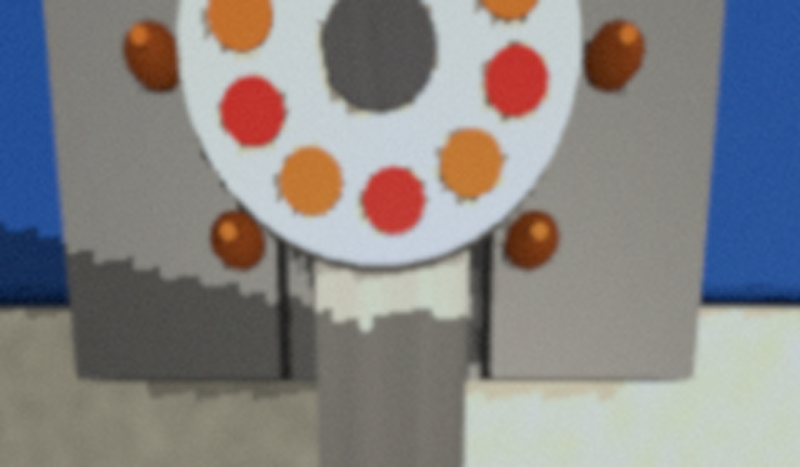

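The disc sits between the pins at (150,55), (615,55), (237,240) and (530,240), and the blade is inside the slot. I'll lower it further.

>>> drive_tool --pt "0 0 0 0 0 0.001 0.05" --pt "0 0 0 0 0 0.001 0.05" --pt "0 0 0 0 0 0.0015 0.05" --pt "0 0 0 0 0 0.002 0.05" --pt "0 0 0 0 0 0.002 0.05" --pt "0 0 0 0 0 0.0015 0.05" --pt "0 0 0 0 0 0 0.05" --pt "0 0 0 0 0 0 0.05"

```text
time: 11.33
tool_pos: [0.5116, -0.1821, 0.0425]
tcp_rot: [-3.132, 0.248, 0.001]
wrist_force: [0.2, -0.5, -1.5]
width: 0.179
grip_force: 78.1
```

Run:
```python
from h import *
s=status.read_state();p=read_camera('wrist')
print(s['time'],s['tool_pos'],s['tcp_rot'],s['wrist_force'])
a=cv2.resize(p['color'][0:140,140:380],(800,467),interpolation=cv2.INTER_CUBIC)
cv2.imwrite('pics/l.png',a[:,:,::-1])
```

```text
11.3333 [ 0.51160865 -0.18214378  0.04254724] [-3.13160593e+00  2.48225070e-01  6.65178422e-04] [ 0.21671471 -0.49444683 -1.5267296 ]
```

View pics/l.png

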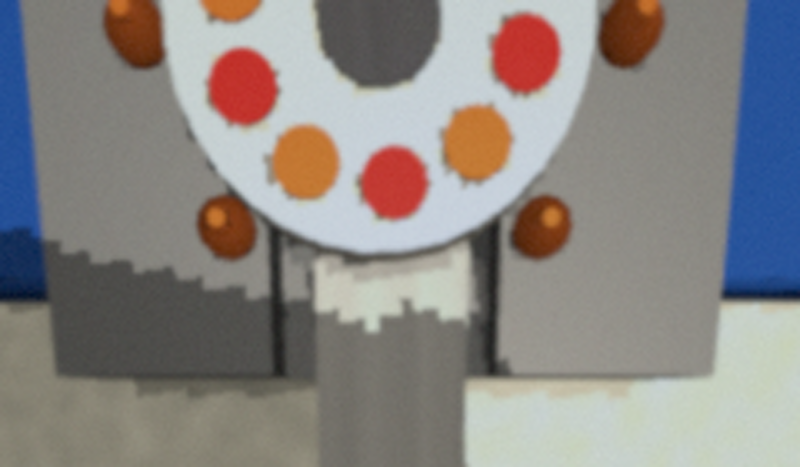

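The disc rests on the deck inside the ring; the blade has dropped clear beneath it. Now I'll push forward to touch the slot's end.

>>> drive_tool --pt "0 0 0 0.001 0 0 0.05" --pt "0 0 0 0.002 0 0 0.05" --pt "0 0 0 0.002 0 0 0.05" --pt "0 0 0 0.001 0 0 0.05" --pt "0 0 0 0.001 0 0 0.05" --pt "0 0 0 0.0005 0 0 0.05" --pt "0 0 0 0.0005 0 0 0.05" --pt "0 0 0 0 0 0 0.05"

```text
time: 12.05
tool_pos: [0.5198, -0.1835, 0.0428]
tcp_rot: [-3.132, 0.248, -0.0]
wrist_force: [-0.1, 0.9, -2.0]
width: 0.174
grip_force: 78.1
```

>>> drive_tool --pt "0 0 0 0.0005 0 0 0.05" --pt "0 0 0 0.0005 0 0 0.05" --pt "0 0 0 0.0005 0 0 0.05" --pt "0 0 0 0.0005 0 0 0.05"

```text
time: 12.38
tool_pos: [0.5207, -0.1836, 0.0425]
tcp_rot: [-3.131, 0.248, 0.003]
wrist_force: [-2.7, 1.1, -0.1]
width: 0.177
grip_force: 78.3
```

>>> drive_tool --pt "0 0 0 0.0005 0 0 0.05" --pt "0 0 0 0.0005 0 0 0.05" --pt "0 0 0 0.0005 0 0 0.05" --pt "0 0 0 0.0005 0 0 0.05"

```text
time: 12.72
tool_pos: [0.5233, -0.184, 0.0426]
tcp_rot: [-3.132, 0.248, 0.001]
wrist_force: [-3.0, 0.5, -0.3]
width: 0.178
grip_force: 78.3
```

>>> drive_tool --pt "0 0 0 0.0005 0 0 0.05" --pt "0 0 0 0.0005 0 0 0.05" --pt "0 0 0 0.0005 0 0 0.05" --pt "0 0 0 0.0005 0 0 0.05"

```text
time: 13.05
tool_pos: [0.5255, -0.1843, 0.0426]
tcp_rot: [-3.132, 0.248, 0.001]
wrist_force: [-2.5, 0.1, -0.4]
width: 0.179
grip_force: 78.3
```

>>> drive_tool --pt "0 0 0 0.0005 0 0 0.05" --pt "0 0 0 0.0005 0 0 0.05" --pt "0 0 0 0.0005 0 0 0.05" --pt "0 0 0 0.0005 0 0 0.05" --pt "0 0 0 0.0005 0 0 0.05" --pt "0 0 0 0.0005 0 0 0.05" --pt "0 0 0 0.0005 0 0 0.05" --pt "0 0 0 0.0005 0 0 0.05"

```text
time: 13.72
tool_pos: [0.5295, -0.185, 0.0427]
tcp_rot: [-3.132, 0.248, 0.0]
wrist_force: [-2.6, 1.4, -1.1]
width: 0.174
grip_force: 78.2
```

Run:
```python
from h import *
s=status.read_state();p=read_camera('wrist');T=T_of(p,s);print(s['tool_pos'],s['wrist_force'])
# hood front lower edge: brightness profile along image columns near image top, z=.074..; project candidate lines x_reader offsets
ax=np.array([.9877,-.1564,0]);ay=np.array([.1564,.9877,0]);nest0=np.array([.6294,-.1995,0])
# from g picture: hood front edge shadow / foot front edge (z=.018 at reader x=-80)
z=np.load('g.npz');q=dict(intrinsics=z['K'],D=z['D']);c=cv2.imread('pics/g.png')[:,:,::-1].astype(int)
for u in(410,414,418):
    print(u,[(v,int(c[v,u,2]-c[v,u,0])) for v in range(104,124,1)])
    
F=ray(q,z['T'],[(404,115),(418,115)],.018);print([((f-nest0)@ax,(f-nest0)@ay) for f in F])
```

```text
[ 0.52952043 -0.18504138  0.04272891] [-2.60631662  1.37598422 -1.14861165]
410 [(104, 108), (105, 107), (106, 107), (107, 105), (108, 104), (109, 106), (110, 107), (111, 107), (112, 104), (113, 104), (114, 89), (115, 52), (116, 18), (117, 5), (118, 3), (119, 0), (120, -2), (121, -4), (122, -4), (123, -4)]
414 [(104, 81), (105, 71), (106, 64), (107, 55), (108, 47), (109, 40), (110, 28), (111, 20), (112, 13), (113, 10), (114, 5), (115, 1), (116, 0), (117, 1), (118, 0), (119, -3), (120, -6), (121, -7), (122, -10), (123, -10)]
418 [(104, -1), (105, -4), (106, -5), (107, -5), (108, -6), (109, -2), (110, 0), (111, 1), (112, 0), (113, -2), (114, -3), (115, -4), (116, -4), (117, -4), (118, -4), (119, -5), (120, -4), (121, -5), (122, -5), (123, -6)]
[(np.float64(-0.0292903797196492), np.float64(-0.07876412603662582)), (np.float64(-0.02862340429211224), np.float64(-0.09506080190804689))]
```

Run:
```python
from h import *
ax=np.array([.9877,-.1564,0]);n0=np.array([.6294,-.1995,0])
z=np.load('i.npz');p=dict(intrinsics=z['K'],D=z['D'])
for h in(.0,.01,.014,.018):
  print(h,[((f-n0)@ax).round(4) for f in ray(p,z['T'],[(158,96.5),(350,98)],h)])
t=dict(intrinsics=z['tk'],D=z['td']);T=z['tT']
for x in(-.041,-.046,-.051):
  o=n0-x*ax; ay=np.array([.1564,.9877,0])
  X=[o+.005*ax+.09*ay+[0,0,.119],o+.005*ax-.09*ay+[0,0,.119],o-.08*ax-.09*ay+[0,0,.018]]
  print(x,(proj(t,T,X)/.64).round(1).tolist())
```

```text
0.0 [np.float64(-0.0272), np.float64(-0.0289)]
0.01 [np.float64(-0.028), np.float64(-0.0296)]
0.014 [np.float64(-0.0283), np.float64(-0.0299)]
0.018 [np.float64(-0.0286), np.float64(-0.0301)]
-0.041 [[480.2, 230.1], [579.2, 247.4], [560.2, 300.2]]
-0.046 [[480.6, 227.4], [579.6, 244.7], [560.6, 297.7]]
-0.051 [[481.1, 224.7], [579.9, 242.0], [560.9, 295.1]]
```

>>> drive_tool --pt "0 0 0 0.0005 0 0 0.05" --pt "0 0 0 0.0005 0 0 0.05" --pt "0 0 0 0.0005 0 0 0.05" --pt "0 0 0 0.0005 0 0 0.05" --pt "0 0 0 0.0005 0 0 0.05" --pt "0 0 0 0.0005 0 0 0.05" --pt "0 0 0 0.0005 0 0 0.05" --pt "0 0 0 0.0005 0 0 0.05"

```text
time: 14.43
tool_pos: [0.5335, -0.1857, 0.0428]
tcp_rot: [3.132, -0.248, 0.0]
wrist_force: [-2.8, 1.0, -0.9]
width: 0.176
grip_force: 78.2
```

>>> drive_tool --pt "0 0 0 0.0005 0 0 0.05" --pt "0 0 0 0.0005 0 0 0.05" --pt "0 0 0 0.0005 0 0 0.05" --pt "0 0 0 0.0005 0 0 0.05" --pt "0 0 0 0.0005 0 0 0.05" --pt "0 0 0 0.0005 0 0 0.05" --pt "0 0 0 0.0005 0 0 0.05" --pt "0 0 0 0.0005 0 0 0.05"

```text
time: 15.1
tool_pos: [0.5375, -0.1863, 0.0428]
tcp_rot: [-3.132, 0.248, 0.0]
wrist_force: [-2.0, 0.4, -2.0]
width: 0.173
grip_force: 78.2
```

>>> drive_tool --pt "0 0 0 0.0005 0 0 0.05" --pt "0 0 0 0.0005 0 0 0.05" --pt "0 0 0 0.0005 0 0 0.05" --pt "0 0 0 0.0005 0 0 0.05" --pt "0 0 0 0.0005 0 0 0.05" --pt "0 0 0 0.0005 0 0 0.05" --pt "0 0 0 0.0005 0 0 0.05" --pt "0 0 0 0.0005 0 0 0.05"

```text
time: 15.77
tool_pos: [0.5414, -0.187, 0.0428]
tcp_rot: [3.132, -0.248, -0.0]
wrist_force: [-3.1, 1.1, -1.9]
width: 0.172
grip_force: 78.2
```

Run:
```python
from h import *
s=status.read_state();p=read_camera('wrist');print(s['tool_pos'],s['wrist_force'])
a=cv2.resize(p['color'][0:140,140:380],(600,350),interpolation=cv2.INTER_CUBIC)
cv2.imwrite('pics/m.png',a[:,:,::-1])
```

```text
[ 0.54143517 -0.18696583  0.04276831] [-3.12700441  1.08496066 -1.89290993]
```

View pics/m.png

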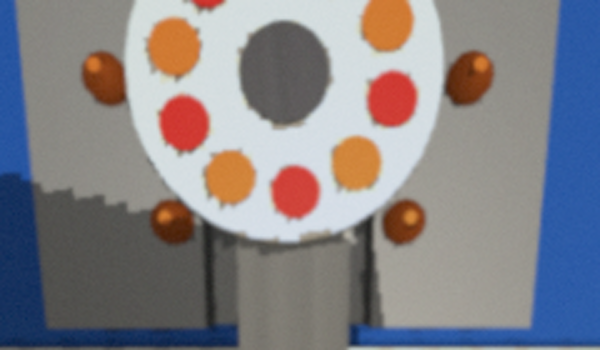

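The disc sits centred in the ring (front pins at (172,220) and (404,220)), and the tray is moving with the blade. I'll go in small steps now.

>>> drive_tool --pt "0 0 0 0.0003 0 0 0.05" --pt "0 0 0 0.0003 0 0 0.05" --pt "0 0 0 0.0003 0 0 0.05" --pt "0 0 0 0.0003 0 0 0.05" --pt "0 0 0 0.0003 0 0 0.05"

```text
time: 16.23
tool_pos: [0.5429, -0.1872, 0.0428]
tcp_rot: [3.132, -0.248, -0.0]
wrist_force: [-2.6, 0.9, -1.7]
width: 0.175
grip_force: 78.2
```

>>> drive_tool --pt "0 0 0 0.0003 0 0 0.05" --pt "0 0 0 0.0003 0 0 0.05" --pt "0 0 0 0.0003 0 0 0.05" --pt "0 0 0 0.0003 0 0 0.05"

```text
time: 16.57
tool_pos: [0.5441, -0.1874, 0.0428]
tcp_rot: [-3.132, 0.248, 0.0]
wrist_force: [-3.3, 1.1, -1.7]
width: 0.176
grip_force: 78.2
```

>>> drive_tool --pt "0 0 0 0.0003 0 0 0.05" --pt "0 0 0 0.0003 0 0 0.05" --pt "0 0 0 0.0003 0 0 0.05" --pt "0 0 0 0.0003 0 0 0.05"

```text
time: 16.9
tool_pos: [0.5453, -0.1876, 0.0428]
tcp_rot: [-3.132, 0.248, 0.0]
wrist_force: [-3.1, 0.9, -0.8]
width: 0.175
grip_force: 78.2
```

>>> drive_tool --pt "0 0 0 0.0003 0 0 0.05" --pt "0 0 0 0.0003 0 0 0.05" --pt "0 0 0 0.0003 0 0 0.05" --pt "0 0 0 0.0003 0 0 0.05"

```text
time: 17.23
tool_pos: [0.5465, -0.1878, 0.0428]
tcp_rot: [3.132, -0.248, 0.0]
wrist_force: [-3.3, 0.3, -1.7]
width: 0.175
grip_force: 78.2
```

>>> drive_tool --pt "0 0 0 0.0003 0 0 0.05" --pt "0 0 0 0.0003 0 0 0.05" --pt "0 0 0 0.0003 0 0 0.05" --pt "0 0 0 0.0003 0 0 0.05"

```text
time: 17.57
tool_pos: [0.5477, -0.1879, 0.0428]
tcp_rot: [-3.132, 0.248, -0.0]
wrist_force: [-2.9, 1.2, -1.5]
width: 0.177
grip_force: 78.2
```

>>> drive_tool --pt "0 0 0 0.0003 0 0 0.05" --pt "0 0 0 0.0003 0 0 0.05" --pt "0 0 0 0.0003 0 0 0.05" --pt "0 0 0 0.0003 0 0 0.05"

```text
time: 17.9
tool_pos: [0.5488, -0.1881, 0.0428]
tcp_rot: [-3.132, 0.248, 0.0]
wrist_force: [-2.2, 0.1, -1.9]
width: 0.175
grip_force: 78.2
```

>>> drive_tool --pt "0 0 0 0.0003 0 0 0.05" --pt "0 0 0 0.0003 0 0 0.05" --pt "0 0 0 0.0003 0 0 0.05" --pt "0 0 0 0.0003 0 0 0.05"

```text
time: 18.23
tool_pos: [0.55, -0.1883, 0.0428]
tcp_rot: [-3.132, 0.248, 0.0]
wrist_force: [-2.6, 0.5, -1.2]
width: 0.175
grip_force: 78.2
```

>>> drive_tool --pt "0 0 0 0.0003 0 0 0.05" --pt "0 0 0 0.0003 0 0 0.05" --pt "0 0 0 0.0003 0 0 0.05" --pt "0 0 0 0.0003 0 0 0.05"

```text
time: 18.57
tool_pos: [0.5512, -0.1885, 0.0428]
tcp_rot: [-3.132, 0.248, 0.0]
wrist_force: [-3.1, 1.1, -1.5]
width: 0.178
grip_force: 78.2
```

>>> drive_tool --pt "0 0 0 0.0003 0 0 0.05" --pt "0 0 0 0.0003 0 0 0.05" --pt "0 0 0 0.0003 0 0 0.05" --pt "0 0 0 0.0003 0 0 0.05"

```text
time: 18.9
tool_pos: [0.5524, -0.1887, 0.0428]
tcp_rot: [-3.132, 0.248, -0.0]
wrist_force: [-2.1, -0.1, -1.5]
width: 0.181
grip_force: 78.2
```

>>> drive_tool --pt "0 0 0 0.0003 0 0 0.05" --pt "0 0 0 0.0003 0 0 0.05" --pt "0 0 0 0.0003 0 0 0.05" --pt "0 0 0 0.0003 0 0 0.05"

```text
time: 19.23
tool_pos: [0.5536, -0.1889, 0.0427]
tcp_rot: [-3.132, 0.248, 0.0]
wrist_force: [-2.2, 0.5, -1.2]
width: 0.179
grip_force: 78.2
```

>>> drive_tool --pt "0 0 0 0.0003 0 0 0.05" --pt "0 0 0 0.0003 0 0 0.05" --pt "0 0 0 0.0003 0 0 0.05" --pt "0 0 0 0.0003 0 0 0.05"

```text
time: 19.57
tool_pos: [0.5548, -0.1891, 0.0428]
tcp_rot: [3.132, -0.248, 0.0]
wrist_force: [-2.5, 1.5, -1.8]
width: 0.178
grip_force: 78.2
```

>>> drive_tool --pt "0 0 0 0.0003 0 0 0.05" --pt "0 0 0 0.0003 0 0 0.05" --pt "0 0 0 0.0003 0 0 0.05" --pt "0 0 0 0.0003 0 0 0.05"

```text
time: 19.9
tool_pos: [0.5559, -0.1893, 0.0428]
tcp_rot: [-3.132, 0.248, 0.0]
wrist_force: [-2.4, 1.4, -1.8]
width: 0.181
grip_force: 78.2
```

>>> drive_tool --pt "0 0 0 0.0003 0 0 0.05" --pt "0 0 0 0.0003 0 0 0.05" --pt "0 0 0 0.0003 0 0 0.05" --pt "0 0 0 0.0003 0 0 0.05"

```text
time: 20.23
tool_pos: [0.5571, -0.1895, 0.0428]
tcp_rot: [3.132, -0.248, 0.0]
wrist_force: [-3.5, 1.3, -2.0]
width: 0.173
grip_force: 78.2
```

>>> drive_tool --pt "0 0 0 0.0003 0 0 0.05" --pt "0 0 0 0.0003 0 0 0.05" --pt "0 0 0 0.0003 0 0 0.05" --pt "0 0 0 0.0003 0 0 0.05"

```text
time: 20.57
tool_pos: [0.5583, -0.1896, 0.0428]
tcp_rot: [-3.132, 0.248, 0.0]
wrist_force: [-2.8, 1.0, -2.1]
width: 0.175
grip_force: 78.2
```

>>> drive_tool --pt "0 0 0 0.0003 0 0 0.05" --pt "0 0 0 0.0003 0 0 0.05" --pt "0 0 0 0.0003 0 0 0.05" --pt "0 0 0 0.0003 0 0 0.05"

```text
time: 20.9
tool_pos: [0.5592, -0.1898, 0.0427]
tcp_rot: [-3.132, 0.248, 0.001]
wrist_force: [-5.0, 1.8, -2.1]
width: 0.178
grip_force: 78.2
```

>>> drive_tool --pt "0 0 0 0 0 0 0.05" --pt "0 0 0 0 0 0 0.05"

```text
time: 21.07
tool_pos: [0.5593, -0.1898, 0.0428]
tcp_rot: [-3.132, 0.248, 0.001]
wrist_force: [-4.1, 1.0, -0.5]
width: 0.177
grip_force: 78.2
```

>>> drive_tool --pt "0 0 0 0.0003 0 0 0.05" --pt "0 0 0 0.0003 0 0 0.05"

```text
time: 21.23
tool_pos: [0.5592, -0.1898, 0.0426]
tcp_rot: [-3.132, 0.248, 0.003]
wrist_force: [-7.2, 1.2, -0.1]
width: 0.178
grip_force: 78.4
```

>>> drive_tool --pt "0 0 0 0.0003 0 0 0.05" --pt "0 0 0 0.0002 0 0 0.05" --pt "0 0 0 0 0 0 0.05"

```text
time: 21.48
tool_pos: [0.5592, -0.1898, 0.0426]
tcp_rot: [-3.131, 0.248, 0.004]
wrist_force: [-7.8, 1.0, 1.2]
width: 0.178
grip_force: 78.5
```

>>> drive_tool --pt "0 0 0 0.0003 0 0 0.05" --pt "0 0 0 0.0001 0 0 0.05" --pt "0 0 0 0 0 0 0.05"

```text
time: 21.73
tool_pos: [0.5592, -0.1897, 0.0425]
tcp_rot: [-3.131, 0.248, 0.005]
wrist_force: [-9.2, 2.0, 1.5]
width: 0.173
grip_force: 78.6
```

>>> drive_tool --pt "0 0 0 0.0001 0 0 0.05" --pt "0 0 0 0 0 0 0.05" --pt "0 0 0 0 0 0 0.05" --pt "0 0 0 0 0 0 0.05" --pt "0 0 0 0 0 0 0.05" --pt "0 0 0 0 0 0 0.05"

```text
time: 22.23
tool_pos: [0.5593, -0.1898, 0.0425]
tcp_rot: [-3.131, 0.248, 0.006]
wrist_force: [-9.3, 0.9, 1.5]
width: 0.177
grip_force: 78.6
```

>>> drive_tool --pt "0 0 0 0 0 0 0.05" --pt "0 0 0 0 0 0 0.05" --pt "0 0 0 0 0 0 0.05" --pt "0 0 0 0 0 0 0.05" --pt "0 0 0 0 0 0 0.05" --pt "0 0 0 0 0 0 0.05" --pt "0 0 0 0 0 0 0.05" --pt "0 0 0 0 0 0 0.05"

```text
time: 22.9
tool_pos: [0.5592, -0.1897, 0.0425]
tcp_rot: [-3.131, 0.248, 0.006]
wrist_force: [-10.1, 1.8, 2.3]
width: 0.176
grip_force: 78.6
```

>>> drive_tool --pt "0 0 0 -0.001 0 0 0.05" --pt "0 0 0 -0.001 0 0 0.05" --pt "0 0 0 -0.002 0 0 0.05" --pt "0 0 0 -0.003 0 0 0.05" --pt "0 0 0 -0.004 0 0 0.05"

```text
time: 23.32
tool_pos: [0.5515, -0.1888, 0.0435]
tcp_rot: [3.131, -0.248, 0.005]
wrist_force: [0.9, 0.3, -2.4]
width: 0.177
grip_force: 78.2
```

>>> drive_tool --pt "0 0 0 -0.005 0 0 0.05" --pt "0 0 0 -0.006 0 0 0.05" --pt "0 0 0 -0.008 0 0 0.05" --pt "0 0 0 -0.01 0 0 0.05" --pt "0 0 0 -0.01 0 0 0.05" --pt "0 0 0 -0.01 0 0 0.05" --pt "0 0 0 -0.01 0 0 0.05" --pt "0 0 0 -0.01 0 0 0.05"

```text
time: 23.98
tool_pos: [0.4807, -0.1772, 0.0427]
tcp_rot: [-3.132, 0.248, 0.0]
wrist_force: [0.0, 0.5, -1.4]
width: 0.178
grip_force: 78.2
```

>>> drive_tool --pt "0 0 0 -0.01 0 0 0.05" --pt "0 0 0 -0.01 0 0 0.05" --pt "0 0 0 -0.01 0 0 0.05" --pt "0 0 0 -0.005 0 0 0.05" --pt "0 0 0 0 0 -0.01 0.05" --pt "0 0 0 0 0 -0.02 0.05" --pt "0 0 0 0 0 -0.025 0.05" --pt "0 0 0 0 0 -0.02 0.05"

```text
time: 24.65
tool_pos: [0.4482, -0.1723, 0.12]
tcp_rot: [3.131, -0.248, 0.003]
wrist_force: [0.6, -0.7, -1.7]
width: 0.176
grip_force: 78.2
```

Run:
```python
from h import *
s=status.read_state();p=read_camera('wrist');t=read_camera('top');sd=read_camera('side')
print(s['time'],s['tool_pos'],s['tcp_rot'],s['wrist_force'],s['q'].round(2))
o=np.zeros((600,800,3),np.uint8);o[:300,:400]=cv2.resize(p['color'],(400,300))
o[:300,400:]=cv2.resize(t['color'][120:195,290:390],(400,300),interpolation=cv2.INTER_CUBIC)
o[300:,:400]=cv2.resize(sd['color'][125:185,200:280],(400,300),interpolation=cv2.INTER_CUBIC)
o[300:,400:]=cv2.resize(t['color'],(400,300))
cv2.imwrite('pics/n.png',o[:,:,::-1])
# mat centre from top, z=.003
m=masks_of(t,'mat')[0];k=m['mask'].astype(np.uint8)
r=cv2.minAreaRect(np.argwhere(k)[:,::-1].astype(np.float32));W=ray(t,T_of(t),cv2.boxPoints(r),.003);print(m['score'],W.round(3).tolist(),W.mean(0))
```

```text
24.65 [ 0.44824804 -0.17229006  0.11996546] [ 3.13127120e+00 -2.48298059e-01  2.55654147e-03] [ 0.64842796 -0.70482009 -1.69773207] [-0.42 -0.01  2.13  0.    1.02  1.31]
0.56 [[0.642, 0.297, 0.003], [0.668, 0.164, 0.003], [0.42, 0.113, 0.003], [0.394, 0.243, 0.003]] [0.53100364 0.20397329 0.003     ]
```

View pics/n.png

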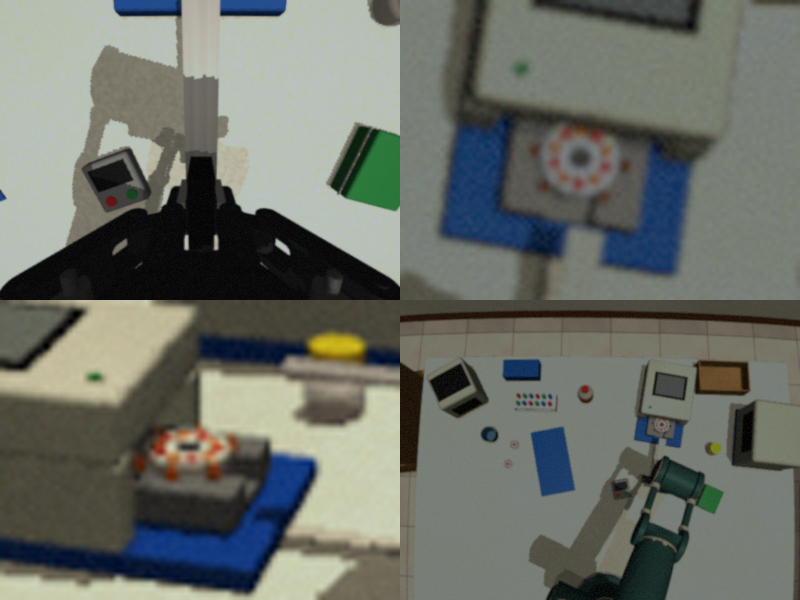

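The top-right and bottom-left panels show the disc flat inside the pins with the tray left in place. The bottom-right panel shows the mat free. I'll carry the paddle back to it.

>>> drive_tool --pt "0 0 -1 0.002 -0.01 0 0.05" --pt "0 0 -1.8 0.003 -0.02 0 0.05" --pt "0 0 -1.8 0.003 -0.03 0 0.05" --pt "0 0 -1.8 0.003 -0.03 0 0.05" --pt "0 0 -1.8 0.003 -0.03 0 0.05" --pt "0 0 -1.8 0.003 -0.03 0 0.05" --pt "0 0 -1.8 0.003 -0.03 0 0.05" --pt "0 0 -1.8 0.003 -0.03 0 0.05"

```text
time: 25.52
tool_pos: [0.4789, 0.0382, 0.1159]
tcp_rot: [-3.139, -0.128, 0.005]
wrist_force: [0.1, -0.4, -1.6]
width: 0.176
grip_force: 78.2
```

>>> drive_tool --pt "0 0 -1.8 0.003 -0.03 0 0.05" --pt "0 0 -1.8 0.003 -0.03 0 0.05" --pt "0 0 -1.8 0.003 -0.03 0 0.05" --pt "0 0 -1.8 0.003 -0.03 0 0.05" --pt "0 0 -1.8 0.003 -0.02 0 0.05" --pt "0 0 0 0 -0.02 0 0.05" --pt "0 0 0 0 0 0 0.05" --pt "0 0 0 0 0 0 0.05"

```text
time: 26.18
tool_pos: [0.4696, 0.1971, 0.116]
tcp_rot: [3.118, 0.375, -0.005]
wrist_force: [0.6, -0.5, -2.1]
width: 0.178
grip_force: 78.3
```

>>> drive_tool --pt "0 0 0 0 0 0.015 0.05" --pt "0 0 0 0 0 0.022 0.05" --pt "0 0 0 0 0 0.022 0.05" --pt "0 0 0 0 0 0.02 0.05" --pt "0 0 0 0 0 0.01 0.05" --pt "0 0 0 0 0 0.006 0.05" --pt "0 0 0 0 0 0.003 0.05" --pt "0 0 0 0 0 0 0.05"

```text
time: 26.85
tool_pos: [0.4713, 0.1958, 0.0195]
tcp_rot: [3.12, 0.369, -0.001]
wrist_force: [0.4, -0.7, -0.9]
width: 0.171
grip_force: 78.3
```

>>> drive_tool --pt "0 0 0 0 0 0.001 0.05" --pt "0 0 0 0 0 0.001 0.05" --pt "0 0 0 0 0 0.001 0.05" --pt "0 0 0 0 0 0 0.05" --pt "0 0 0 0 0 0 0.05"

```text
time: 27.27
tool_pos: [0.4716, 0.1963, 0.0172]
tcp_rot: [-3.12, -0.37, -0.001]
wrist_force: [-0.0, 0.4, -2.2]
width: 0.175
grip_force: 78.3
```

>>> drive_tool --pt "0 0 0 0 0 0.001 0.05" --pt "0 0 0 0 0 0.001 0.05" --pt "0 0 0 0 0 0.001 0.05" --pt "0 0 0 0 0 0.001 0.05" --pt "0 0 0 0 0 0 0.05" --pt "0 0 0 0 0 0 0.05"

```text
time: 27.77
tool_pos: [0.4711, 0.1961, 0.0126]
tcp_rot: [3.12, 0.37, -0.001]
wrist_force: [-0.0, 0.5, -1.5]
width: 0.176
grip_force: 78.3
```

>>> drive_tool --pt "0 0 0 0 0 0.0005 0.05" --pt "0 0 0 0 0 0.0005 0.05" --pt "0 0 0 0 0 0 0.05"

```text
time: 28.02
tool_pos: [0.4714, 0.1962, 0.012]
tcp_rot: [-3.12, -0.37, -0.0]
wrist_force: [-0.6, 0.1, 1.5]
width: 0.178
grip_force: 78.9
```

Touching the mat. I'll open gradually and go straight up.

>>> drive_tool --pt "0 0 0 0 0 0 0.2" --pt "0 0 0 0 0 0 0.25" --pt "0 0 0 0 0 0 0.35" --pt "0 0 0 0 0 0 0.5" --pt "0 0 0 0 0 0 0.5" --pt "0 0 0 0 0 -0.003 0.5" --pt "0 0 0 0 0 -0.007 0.5" --pt "0 0 0 0 0 -0.015 0.5"

```text
time: 28.68
tool_pos: [0.4697, 0.1956, 0.0358]
tcp_rot: [3.119, 0.37, -0.006]
wrist_force: [-0.4, 0.9, 0.3]
width: 0.504
grip_force: 0.0
```

>>> drive_tool --pt "0 0 0 0 0 -0.025 0.5" --pt "0 0 0 0 0 -0.03 0.5" --pt "0 0 0 0 0 -0.03 0.5" --pt "0 0 0 0 0 -0.03 0.5" --pt "0 0 0 -0.01 0 -0.03 0.5" --pt "0 0 0 -0.01 0 -0.02 0.5" --pt "0 0 0 0 0 0 0.5" --pt "0 0 0 0 0 0 0.5"

```text
time: 29.35
tool_pos: [0.4528, 0.1919, 0.2041]
tcp_rot: [-3.119, -0.37, -0.007]
wrist_force: [1.4, 0.4, 0.1]
width: 0.5
grip_force: 0.0
```

Run:
```python
from h import *
s=status.read_state();p=read_camera('wrist');t=read_camera('top');sd=read_camera('side')
print(s['time'],s['tool_pos'],s['wrist_force'])
o=np.zeros((600,800,3),np.uint8);o[:300,:400]=cv2.resize(p['color'],(400,300))
o[:300,400:]=cv2.resize(t['color'][120:195,290:390],(400,300),interpolation=cv2.INTER_CUBIC)
o[300:,:400]=cv2.resize(sd['color'],(400,300))
o[300:,400:]=cv2.resize(t['color'],(400,300))
cv2.imwrite('pics/o.png',o[:,:,::-1])
```

```text
29.35 [0.45277949 0.19189515 0.20405899] [1.42239758 0.35329998 0.14527133]
```

View pics/o.png

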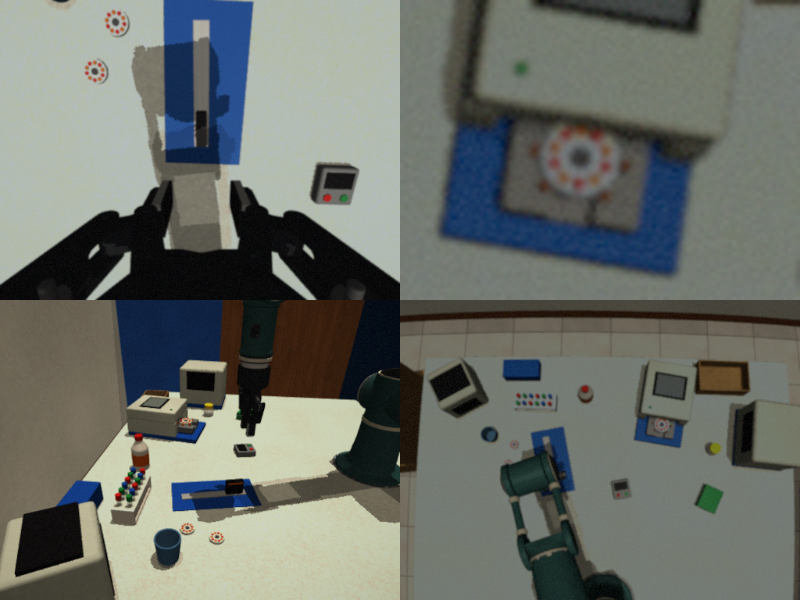

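The paddle lies flat and fully on the mat (top-left panel, (200,80)), the disc sits in the ring on the pushed-in tray (top-right panel, (580,157)), and the other things look unmoved.

```bash
python3 -c "
from workcell import workorder;print(workorder.finish_job())"
```

```text
the job is handed in; nothing more can be done
None
```

The job is done and handed in at about 29 s: the disc is flat inside the pins, the tray was pushed to its stop and held there at 9–10 N for over a second, and the paddle lies flat on the mat; the final pictures show nothing else disturbed.

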